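# Lock the food holder of a mandoline slicer with its pin

### The arm

A 6-joint arm with a two-finger parallel gripper is mounted at the origin on a cart in front of the work surface, level with it; the furniture and walls round the work are solid. World frame = base frame: x ahead of the robot, y to its left, z up, the work surface at z = 0. Lengths are in mm, angles in rad, forces in N, time in s.
With the tool pointing down it reaches from about 425 to 1125 mm from the base axis. Payload 14.9 kg.
Tool frame: the origin (TCP) lies at the very end of the fingers, on their centre line; the grasp point (between the pads) lies grip_point_offset behind it (grip_point_offset is the distance from the TCP to the grasp point, in mm); x points along the fingers, z is the direction in which the jaws open and shut, and the axes are right-handed (so a half turn about x gives the same grasp; the last joint's range is limited). The gripper opens to 91 mm and grips with 3 to 60 N. Pads are 32 mm wide; open, the fingers measure 118 mm over their backs; the gripper's body (76 mm by 178 mm) begins 60 mm behind the grasp point.
Start: joints at [1.127, 0.379, 1.734, -0, 1.028, -0.033], TCP at [279.548, 641.771, 213.932] pointing down, gripper open.
Joint ranges: [-2.77, 2.77], [-0.74, 2.19], [0, 2.66], [-1.06, 4.2], [0.31, 2.87], [-3.08, 3.08]. Speed limits (rad/s): [1.89, 1.89, 2.39, 3.14, 3.14, 3.14].

### API

Orientations are given as [roll, pitch, yaw] about the fixed x, y, z axes, in that order (R = Rz(yaw) Ry(pitch) Rx(roll)).
In Python, from bench import sense, snapshot, finish_job, grip_point_offset gives the robot as it stands.
- The arm moves only by the tool move_arm, never from a script. Its arguments are lists of equal length, an entry for each row: "turn": the turn, a rotation vector about the tool's x, y, z in rad, a list of three; "dp": the shift along the tool's x, y, z in cm, a list of three; "hand": the opening, from -1 (shut) to 1 (fully open). A call has 1 to 12 rows; each row is the pose to reach, as a shift and turn from the pose measured when the call began, along the tool's axes at that moment; what a row does not reach only later rows make up. A row lasts 1/8 s, in which the tool goes at most 62.5 mm and 10.7 degrees, less where a joint would pass 70% of its speed; a pose out of reach is approached as far as the arm can. A call with a gripper value outside its range is refused whole. The fingers move at their own pace and stop on an object; "force" is the grip in N (left out, the last holds). Time passes only in rows, so rows that repeat a pose let the fingers close. It gives the time, the measured TCP pose, the force and the opening at its end, in the units of the state.
- sense(): the state, without advancing time (a new reading comes with each control period).
- snapshot(name): name is "side" or "top"; returns a dict with "color" (384x512x3 uint8, red, green, blue), "fx", "fy", "cx", "cy" (pixels), "T" (4x4, takes a point from camera to world coordinates). Camera axes: x right, y down, z forward; pixel columns grow to the right and rows downward; lengths in mm; the calibration is good to about 2 mm. A picture is of the moment at which its call begins. There is no depth.
- finish_job(): hands the job in, once; it reports no verdict.
The state is a dict: "time_s": time; "joints": joint angles; "qd": joint speeds; "joint_torque": joint torques, N m; "tcp_pos": TCP position; "eef_rot": TCP orientation; "ft_force": force on the tool from outside, world axes, zero at the start; "moment": the same for the moment, N m; "grip_width": finger opening in mm.
Only numpy, scipy, OpenCV 4.12 (cv2) and the standard library are available. Lean on these libraries where they do the work, as an engineer would, in place of code of your own. Each camera call takes 0.05 s, during which the arm holds its last target. There are 200 camera calls.

### The job

Make the slicer safe to put away: slide the food holder by its black knob up the sloped deck until it touches its end stop and its lug stands inside the latch fork, then take the red-headed pin from the wooden block and push it through fork and lug until its head is fully home in the orange collar. Leave the black-headed spare pin in its block and the other things on the worktop where they are.

Things in the scene. Friction and masses are not known exactly. Their poses are not given: they have to be found in the camera images.
- slicer_deck: White sloped deck (250 x 140 mm) of a mandoline slicer fixed to the worktop. Origin: centre of the deck's upper surface, 110 mm up. x points up the slope, away from the robot; y across to the left; z square off the deck, leaning 35 degrees from vertical towards the robot. Grasp things on it with the tool tilted along this z and the fingers closing along y.
- fork_mid (a point): Deck point x = 95, y = 0, z = 35 mm: top of the latch fork's upper tine when the fork is centred. The fork (two steel tines, 42 x 46 x 8 mm, tops at deck z = 35 and 16 mm, 13.5 mm holes along deck z) is clamped up to 10 mm to either side in deck y; where is not reported: feel for the hole. Above about 15 N sideways it shifts.
- collar_mid (a point): Deck point x = 95, y = 0, z = 43 mm: centre of the top face of the orange collar (outer 39, inner 27 mm diameter, 8 mm deep, round the upper hole, moves with the fork) when the fork is centred. A spring plunger in the hole below it drags on the pin with several N, so the pin does not slide home by itself.
- carriage_knob (a point): On the axis of the black knob (30 mm diameter from 7 mm below to 7 above this point; top 11 above) of the grey food holder, which slides along deck x; always at deck y = 0, z = 46 mm. Starts at deck x = -40 to -5 mm; end stop at x = 40 mm, where its lug's slot (14 x 36 mm, deck z = 17.5 to 25.5) lines up with the fork. About 7 N moves it up; it stays where it is left.
- lock_pin: Steel pin with red head, upright in one of the block's two holes. Origin: centre of its nose end; z along the axis to the head. Shank 12 mm diameter, 33 long, first 6 mm tapered to a 9 mm nose; head 22 mm diameter, z = 33 to 43 mm, 6 mm clear of the block. Seated: origin at deck z = 2 mm, head 2 mm proud of the collar, so let go before the end and push with closed fingertips.
- spare_pin: Spare pin of the same size with a black head, in the other hole of the block; origin as the red one. To be left there.
- pin_block: Fixed wooden block, 60 x 130 x 35 mm; origin at the centre of its underside, z up; its two holes (27 mm deep) lie at y = +35 and -35 mm of its own frame. Grasp a pin with the fingers closing along the block's x.
- onion: loose onion, 63 mm, bystander
- tomato: loose tomato, 65 mm, bystander
- lemon: loose lemon, 75 mm long, bystander
- salt: salt shaker, 44 mm wide, 90 mm tall, bystander
- jam: jam jar, 68 mm wide, 84 mm tall, bystander
- peeler: black peeler lying flat, 170 mm long, bystander
Things that resemble listed ones, but are neither listed nor needed, are in the scene too. Leave any turquoise or yellow look-alike of the pin_block alone.

How it is judged (in metres and radians):
On the way, in this order (a step that is already met when the one before it is completed fails the run):
1. the food holder is up at its end stop (within 4 mm) (x of carriage_knob in the frame of slicer_deck above 0.036 m), for 0.2 s.
2. the red-headed pin stands in the fork's hole, its nose past the upper tine and into the lug, the holder still at the stop (x of carriage_knob in the frame of slicer_deck above 0.036 m and x of lock_pin in the frame of slicer_deck between 0.09 and 0.1 m and y of lock_pin in the frame of slicer_deck between -0.014 and 0.014 m and angle between the z axis of lock_pin and the z axis of slicer_deck, either way round below 0.12 rad and z of lock_pin in the frame of slicer_deck below 0.023 m), for 0.1 s.
At the end, for the whole second after the job is handed in: The food holder is at its end stop (within 4 mm), the red-headed pin is at rest through fork and lug, square to the deck (within 7 degrees) and home (head within 2.5 mm of its seat), and the black-headed pin stands in its block (x of carriage_knob in the frame of slicer_deck above 0.036 m and x of lock_pin in the frame of slicer_deck between 0.09 and 0.1 m and y of lock_pin in the frame of slicer_deck between -0.014 and 0.014 m and angle between the z axis of lock_pin and the z axis of slicer_deck, either way round below 0.12 rad and z of lock_pin in the frame of slicer_deck between -0.001 and 0.0045 m and linear speed of lock_pin below 0.01 m/s and distance between spare_pin and pin_block below 0.05 m and angle between spare_pin's own z axis and vertical below 0.2 rad); the robot touches nothing.
It fails at once if a bystander (onion, tomato, lemon, salt shaker, jam jar or peeler) is moved more than 30 mm (distance of any of onion, tomato, lemon, salt, jam, peeler from where it was at the start of the episode above 0.03 m).
It fails at once if the black-headed spare pin is pulled out of its hole (z of spare_pin in the frame of pin_block above 0.033 m).
It also fails if it takes over 64 s, if anything falls off the work surface, if the arm or the gripper's body presses on something with over 40 N, if the wrist force passes 120 N, or if a joint passes its speed limit or range.

## Working session

There is one attempt and no reset: what is moved stays moved. The work goes in short steps, Python scripts to look and compute and a tool call to move; the robot and the scene stay as the last step left them, time stands still between calls to the robot, and variables do not carry over. Pictures are saved under pics/ and viewed, about 8 in all and at most 12, crops included, and the job is handed in when it is done.

Besides the shell and the picture viewer there is one more tool, called after "Emit:" as a command line: name --argument value ..., lists and objects as JSON in quotes. move_arm: Moves the arm, as the interface text tells. Its arguments: {"type":"object","properties":{"turn":{"type":"array","items":{"type":"array","items":{"type":"number"}}},"dp":{"type":"array","items":{"type":"array","items":{"type":"number"}}},"hand":{"type":"array","items":{"type":"number"}},"force":{"type":"number"}},"required":["turn","dp","hand"]}

```bash
mkdir -p pics; cat > h.py <<'E'
import numpy as np, cv2
from bench import sense, snapshot, finish_job, grip_point_offset
from scipy.spatial.transform import Rotation as R
def proj(s,P):
    T=np.array(s['T']); p=(np.atleast_2d(P)-T[:3,3])@T[:3,:3]
    return np.c_[s['fx']*p[:,0]/p[:,2]+s['cx'], s['fy']*p[:,1]/p[:,2]+s['cy']]
def ray(s,u,v):
    T=np.array(s['T']); d=T[:3,:3]@np.array([(u-s['cx'])/s['fx'],(v-s['cy'])/s['fy'],1]); return T[:3,3],d/np.linalg.norm(d)
def onz(s,u,v,z):
    o,d=ray(s,u,v); return o+d*(z-o[2])/d[2]
def tri(s1,p1,s2,p2):
    o1,d1=ray(s1,*p1);o2,d2=ray(s2,*p2)
    A=np.c_[d1,-d2]; t=np.linalg.lstsq(A,o2-o1,rcond=None)[0]
    a=o1+t[0]*d1;b=o2+t[1]*d2; return (a+b)/2,np.linalg.norm(a-b)
E
python3 - <<'E'
from h import *
import pickle
d={n:snapshot(n) for n in('side','top')}
pickle.dump(d,open('s0.pkl','wb'))
for n,s in d.items():
    cv2.imwrite(f'pics/{n}0.png',cv2.resize(s['color'][:,:,::-1],(800,600),interpolation=cv2.INTER_CUBIC)); print(n,s['fx'],s['cx'],s['cy'],np.round(s['T'],3).tolist())
print(sense(),grip_point_offset)
E
```

```text
side 349.42424749481097 264.50376623427894 190.87519431825726 [[-0.999, 0.027, -0.041, 556.851], [0.049, 0.429, -0.902, 896.912], [-0.007, -0.903, -0.43, 693.009], [0.0, 0.0, 0.0, 1.0]]
top 413.34891112423 261.4877069133619 193.5237358653362 [[-0.046, -0.877, 0.478, -160.021], [-0.999, 0.035, -0.032, -238.443], [0.011, -0.478, -0.878, 1406.287], [0.0, 0.0, 0.0, 1.0]]
{'time_s': 0.1, 'joints': array([ 1.12671596e+00,  3.79362636e-01,  1.73469843e+00,  7.72514507e-06,
        1.02849774e+00, -3.32959415e-02]), 'qd': array([ 0.00015716, -0.00068993, -0.00116822, -0.00054428,  0.0002236 ,
       -0.00037421]), 'joint_torque': array([ 1.43011235e-03, -7.65035391e+01, -4.35296988e+01,  6.52659195e-02,
        3.98674468e-02, -4.79259018e-05]), 'tcp_pos': array([279.38409831, 641.45626657, 213.36115126]), 'eef_rot': array([ 3.10145228,  1.56983014, -2.02172512]), 'ft_force': array([-0.67473146, -0.68745422, -0.68154293]), 'moment': array([-0.00460469,  0.01690242,  0.00471666]), 'grip_width': 90.97776166097034} 18.8
```

View pics/side0.png

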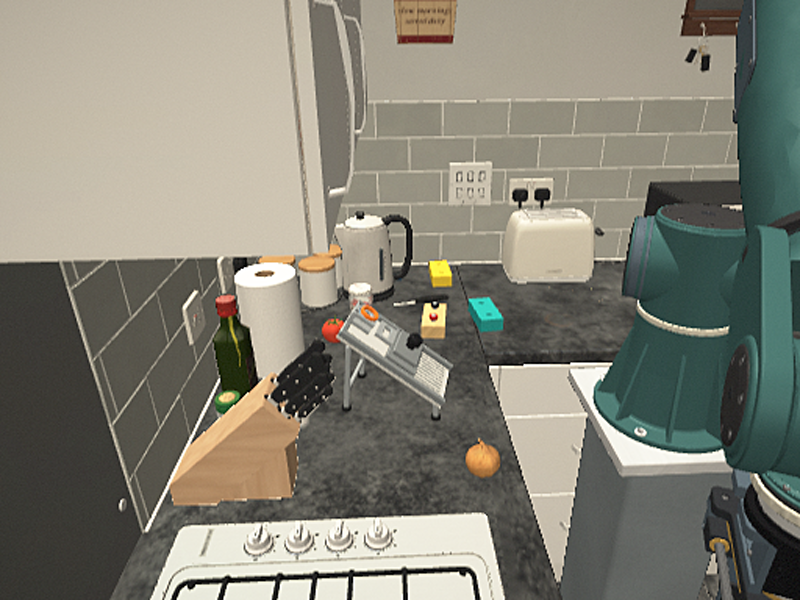

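View pics/top0.png

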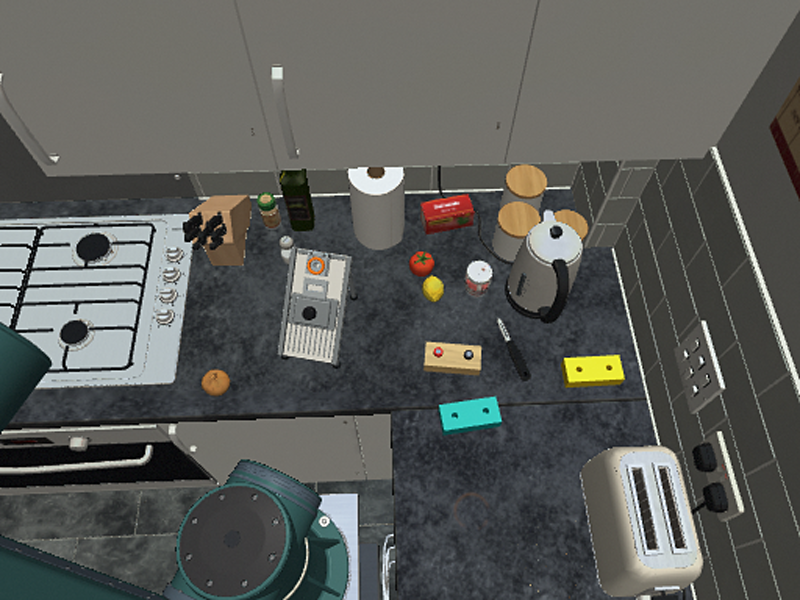

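```bash
python3 - <<'E'
from h import *
import pickle
d=pickle.load(open('s0.pkl','rb'))
def crop(n,u0,v0,w,h,k): return cv2.resize(d[n]['color'][v0:v0+h,u0:u0+w,::-1],(w*k,h*k),interpolation=cv2.INTER_CUBIC)
t=crop('top',170,150,150,100,5)  # 750x500
s=crop('side',205,185,100,90,6)
cv2.imwrite('pics/ct.png',t);cv2.imwrite('pics/cs.png',s)
T=d['top']
for n in d:
    hsv=cv2.cvtColor(d[n]['color'],cv2.COLOR_RGB2HSV)
    for nm,lo,hi in(('red',(0,150,90),(6,255,255)),('red2',(172,150,90),(180,255,255)),('orange',(7,190,150),(14,255,255)),('black',(0,0,0),(180,255,45)),('wood',(14,60,120),(26,160,255))):
        m=cv2.inRange(hsv,lo,hi); k,l,st,c=cv2.connectedComponentsWithStats(m)
        for i in range(1,k):
            if st[i,4]>8 and 190<c[i][0]<320 and 150<c[i][1]<290: print(n,nm,c[i].round(1),st[i])
E
```

```text
side red [211.6 211.9] [206 206  14  13 111]
side orange [237.2 198. ] [233 196   9   6  18]
side orange [235.3 201.9] [231 198  11   7  23]
side black [258.6 156. ] [245 138  19  41 186]
side black [245.4 188.5] [239 183  13  11  58]
side black [221.  188.2] [220 186   3   5  11]
side black [275.9 191.9] [266 189  21   8  64]
side black [264.6 218.1] [260 214  10  10  67]
side black [195.  243.2] [174 218  40  49 985]
side black [231.1 240. ] [229 238   6   4  14]
side black [221.1 261.2] [219 259   6   5  14]
side black [278.5 267. ] [276 265   6   4  16]
side wood [204.7 166.4] [191 156  28  19 309]
side wood [283.5 183. ] [279 183  10   1  10]
side wood [277.6 207.3] [269 194  17  23 246]
top red [269.4 169.7] [262 162  16  15 142]
top red [280.1 225.2] [278 222   5   7  20]
top orange [201.6 169.9] [197 165  11  11  39]
top black [314.7 159.1] [306 144  23  26  41]
top black [291.9 176.7] [290 176   5   3   9]
top black [226.2 190.2] [224 188   5   5  13]
top black [257.  195.6] [254 193   7   5  16]
top black [197.5 200.2] [194 196   8   9  54]
top black [237.9 201.3] [235 198   7   7  21]
top black [319.9 216.3] [318 213   5   7  13]
top black [310.6 218.7] [309 216   4   6  13]
top black [215.1 233.9] [212 232   6   4  11]
top black [262.5 246.9] [258 245   9   4  15]
top black [250.3 281.1] [250 274   2  14  19]
top black [255.3 281.5] [253 280   5   5  12]
top black [282.8 285. ] [279 281   9   8  31]
top black [295.4 284.5] [294 282   4   5  11]
top black [289.  289.3] [287 287   5   5  10]
top wood [289.6 227.5] [271 219  37  18 498]
```

View pics/ct.png

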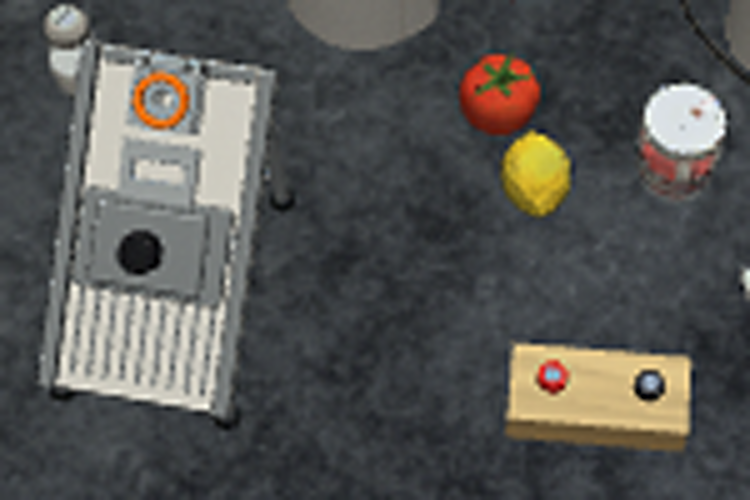

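View pics/cs.png

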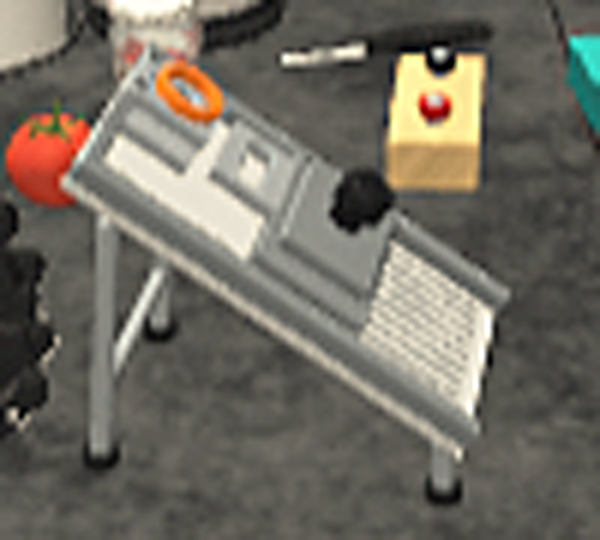

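```bash
python3 - <<'E'
from h import *
import pickle
from scipy.optimize import least_squares
d=pickle.load(open('s0.pkl','rb'));T,S=d['top'],d['side']
ct=lambda p:(np.array(p)+.5)/5-.5+[170,150]
cs=lambda p:(np.array(p)+.5)/6-.5+[205,185]
# corners: up-left, up-right, low-right, low-left
tp=[ct(p) for p in((90,42),(273,70),(228,412),(45,385))]; sp=[cs(p) for p in((68,180),(150,47),(510,297),(480,430))]
kt,ks=ct((140,251)),cs((362,200))
def D(p): 
    return R.from_euler('ZY',[p[2],-np.radians(35)]).as_matrix(), np.array([p[0],p[1],110])
def pred(p):
    M,o=D(p);w,h,L=p[3:6];c=np.array([[L,w,h],[L,-w,h],[-L,-w,h],[-L,w,h],[p[6],0,49]])
    return o+c@M.T
def f(p):
    P=pred(p); return np.r_[(proj(T,P)-np.array(tp+[kt])).ravel(),(proj(S,P)-np.array(sp+[ks])).ravel()]
r=least_squares(f,[560,-50,0,70,10,125,-20],loss='soft_l1');print(r.x.round(3),f(r.x).reshape(-1,2).round(1).tolist())
print('knob tri',tri(T,kt,S,ks))
M,o=D(r.x)
ot=ct((162,101));os_=cs((188,92)); P,e=tri(T,ot,S,os_);print('collar deck',M.T@(P-o),e)
print('knob deck',M.T@(tri(T,kt,S,ks)[0]-o))
rt,bt=ct((553,377)),ct((650,385));rs,bs=cs((435,105)),cs((440,58))
for a,b in((rt,rs),(bt,bs)):
    print(tri(T,a,S,b),onz(T,*a,50),onz(S,*b,48))
for p in ((514,343),(691,355),(689,435),(508,424)): print(onz(T,*ct(p),35).round(1))
E
```

```text
[ 5.46586e+02 -7.19670e+01 -2.16000e-01  6.68750e+01  7.35900e+00
  1.23950e+02 -1.09310e+01] [[-0.6, -0.1], [0.1, -0.0], [-0.3, 0.5], [-0.2, -0.1], [0.2, 0.1], [1.6, -2.8], [-0.6, 0.2], [-1.0, -0.2], [-0.5, 0.9], [0.5, -1.1]]
knob tri (array([512.24186972, -62.75050505, 140.72963705]), np.float64(0.23228342108146435))
collar deck [94.55981617  1.24534645 39.27112144] 2.9809969932785045
knob deck [-11.47195859   1.63250961  45.54671192]
(array([ 448.62572274, -349.29791373,   46.83943938]), np.float64(1.5329231371095091)) [ 446.40857068 -348.79494966   50.        ] [ 449.42998169 -347.88536895   48.        ]
(array([ 439.29029718, -418.51964475,   47.7953751 ]), np.float64(1.9097064355142312)) [ 437.31875582 -417.90648379   50.        ] [ 440.08004205 -419.1846329    48.        ]
[ 481.4 -323.3   35. ]
[ 466.6 -452.    35. ]
[ 403.8 -444.3   35. ]
[ 417.6 -315.3   35. ]
```

```bash
cat > go.py <<'E'
from h import *
import sys
DO=np.array([546.6,-72,110.]);DYAW=-0.216
DM=R.from_euler('ZY',[DYAW,-np.radians(35)]).as_matrix()
def frame(ax,zz): # tool x, tool z
    return np.c_[ax,np.cross(zz,ax),zz]
def deck(x,y,z,flip=1): return DO+DM@np.array([x,y,z]),frame(-DM[:,2],flip*DM[:,1])
def down(x,y,z,yaw,flip=1): return np.array([x,y,z]),frame(np.array([0,0,-1.]),flip*np.array([np.cos(yaw),np.sin(yaw),0]))
def rel(p,M):
    s=sense();R0=R.from_euler('xyz',s['eef_rot']).as_matrix()
    return R0.T@(p-s['tcp_pos'])/10, R.from_matrix(R0.T@M).as_rotvec()
def show():
    s=sense();R0=R.from_euler('xyz',s['eef_rot']).as_matrix()
    print('t',round(s['time_s'],2),'tcp',s['tcp_pos'].round(1),'deck',(DM.T@(s['tcp_pos']-DO)).round(1),'F world',s['ft_force'].round(1),'F deck',(DM.T@s['ft_force']).round(1),'w',round(s['grip_width'],1),'j',s['joints'].round(2),'ax err',np.degrees(np.arccos(np.clip(-R0[:,0]@DM[:,2],-1,1))).round(2))
E
python3 - <<'E'
from go import *
show()
for f in(1,-1): 
    a,b=rel(*deck(-11,0,120,f)); print(deck(-11,0,120)[0],a.round(2),b.round(3))
E
```

```text
t 0.1 tcp [279.4 641.5 213.4] deck [-279.8  639.6  322.1] F world [-0.7 -0.7 -0.7] F deck [-0.8 -0.8 -0.3] w 91.0 j [ 1.13  0.38  1.73  0.    1.03 -0.03] ax err 35.01
[470.56895401 -55.31702991 201.98890451] [  1.19 -45.35 -56.24] [-0.188 -0.06  -0.609]
[470.56895401 -55.31702991 201.98890451] [  1.19 -45.35 -56.24] [ 2.818 -0.889  0.088]
```

Emit:
move_arm --turn '[[0,0,0],[-0.03,-0.01,-0.1],[-0.06,-0.02,-0.2],[-0.09,-0.03,-0.3],[-0.12,-0.04,-0.4],[-0.15,-0.05,-0.5],[-0.188,-0.06,-0.609],[-0.188,-0.06,-0.609],[-0.188,-0.06,-0.609],[-0.188,-0.06,-0.609],[-0.188,-0.06,-0.609],[-0.188,-0.06,-0.609]]' --dp '[[-2,-4,-5],[-4,-8,-10],[-4,-12,-15],[-4,-16,-20],[-4,-20,-25],[-4,-24,-30],[-4,-28,-35],[-3,-32,-40],[-2,-36,-45],[-1,-40,-50],[1.2,-45.4,-56.2],[1.2,-45.4,-56.2]]' --hand '[1,1,1,1,1,1,1,1,1,1,1,1]' --force 15

```text
time_s: 1.6
tcp_pos: [459.7, -22.9, 216.9]
eef_rot: [-1.578, 0.977, -0.225]
ft_force: [0.7, 0.5, 0.6]
grip_width: 91.4
```

```bash
python3 - <<'E'
from go import *
show()
a,b=rel(*deck(-11,0,120)); print(a.round(2),b.round(3))
a,b=rel(*deck(-11,0,30)); print(a.round(2),b.round(3))
E
```

```text
t 1.6 tcp [459.7 -22.9 216.9] deck [-16.8  29.3 142.3] F world [0.7 0.5 0.6] F deck [0.8 0.6 0.2] w 91.4 j [-0.04 -0.24  2.49 -0.34  0.32 -1.1 ] ax err 1.0
[ 2.23 -0.62 -2.92] [-0.    -0.005 -0.017]
[11.23 -0.77 -2.88] [-0.    -0.005 -0.017]
```

Emit:
move_arm --turn '[[0,0,-0.017],[0,-0.005,-0.017],[0,-0.005,-0.017],[0,-0.005,-0.017],[0,-0.005,-0.017],[0,-0.005,-0.017]]' --dp '[[1.5,-0.6,-2.9],[2.2,-0.6,-2.9],[4.2,-0.65,-2.9],[6.2,-0.7,-2.9],[6.2,-0.7,-2.9],[6.2,-0.7,-2.9]]' --hand '[1,1,1,1,1,1]'

```text
time_s: 2.35
tcp_pos: [486.8, -52.0, 208.2]
eef_rot: [-1.596, 1.01, -0.246]
ft_force: [1.1, 1.0, -1.3]
grip_width: 90.9
```

```bash
python3 - <<'E'
from go import *
show()
a,b=rel(*deck(-11,0,30)); print(a.round(2),b.round(3))
s=snapshot('side');t=snapshot('top')
a=cv2.resize(s['color'][170:270,205:305,::-1],(500,500),interpolation=cv2.INTER_CUBIC)
b=cv2.resize(t['color'][150:250,170:230,::-1],(300,500),interpolation=cv2.INTER_CUBIC)
cv2.imwrite('pics/c2.png',np.hstack([a,b]))
E
```

```text
t 2.35 tcp [486.8 -52.  208.2] deck [  5.    6.8 116.4] F world [ 1.1  1.  -1.3] F deck [-0.1  1.2 -1.6] w 90.9 j [-0.12 -0.15  2.43 -0.23  0.31 -1.27] ax err 3.02
[ 8.72  1.16 -0.54] [ 0.001 -0.016 -0.05 ]
```

View pics/c2.png

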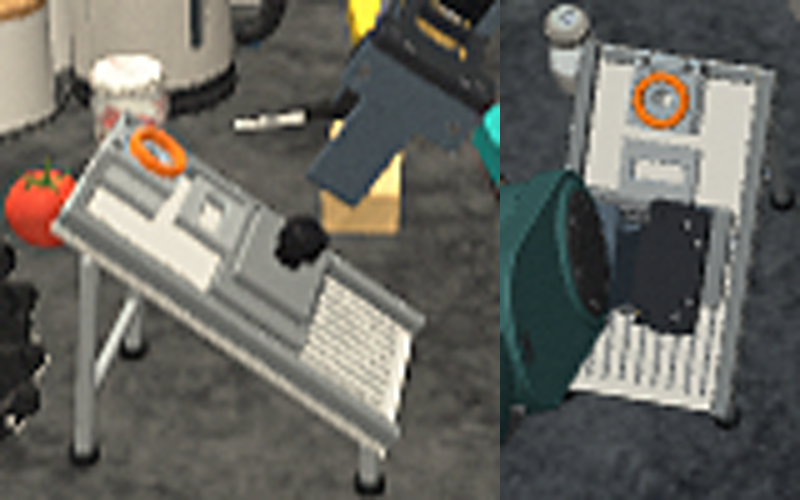

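Emit:
move_arm --turn '[[0,0,0],[0,-0.016,-0.05],[0,-0.016,-0.05],[0,-0.016,-0.05],[0,-0.016,-0.05],[0,-0.016,-0.05]]' --dp '[[2,0.2,-0.5],[4,0.5,-0.5],[6,0.8,-0.5],[7,1,-0.5],[7,1,-0.5],[7,1,-0.5]]' --hand '[1,1,1,1,1,1]'

```text
time_s: 3.2
tcp_pos: [509.4, -52.1, 197.5]
eef_rot: [-1.62, 1.031, -0.274]
ft_force: [0.4, -0.2, 0.3]
grip_width: 91.2
```

```bash
python3 - <<'E'
from go import *
show()
a,b=rel(*deck(-11,0,30)); print(a.round(2),b.round(3))
E
```

```text
t 3.2 tcp [509.4 -52.1 197.5] deck [16.9 11.5 94.9] F world [ 0.4 -0.2  0.3] F deck [ 0.5 -0.1  0. ] w 91.2 j [-0.1  -0.07  2.39 -0.3   0.31 -1.19] ax err 4.46
[ 6.71  2.32 -0.95] [ 0.    -0.03  -0.072]
```

```bash
cat > kin.py <<'E'
from go import *
from scipy.optimize import least_squares
J=np.array([[1.1267,.3794,1.7347,0,1.0285,-.0333],[-.04,-.24,2.49,-.34,.32,-1.1],[-.12,-.15,2.43,-.23,.31,-1.27],[-.1,-.07,2.39,-.3,.31,-1.19]])
P=np.array([[279.4,641.5,213.4],[459.7,-22.9,216.9],[486.8,-52,208.2],[509.4,-52.1,197.5]])
E=[[3.10145,1.56983,-2.02172],[-1.578,.977,-.225],[-1.596,1.01,-.246],[-1.62,1.031,-.274]]
X=R.from_euler('xyz',E).as_matrix()[:,:,0]
def fk(p,q):
    a,h,L1,L2,e=p; A=q[1];B=q[1]+q[2]
    r=a+L1*np.sin(A)+L2*np.sin(B)+e*np.cos(B); z=h+L1*np.cos(A)+L2*np.cos(B)-e*np.sin(B)
    return np.array([r*np.cos(q[0]),r*np.sin(q[0]),z])
def f(p): return np.r_[np.concatenate([fk(p[1:],q)-(t-p[0]*x) for q,t,x in zip(J,P,X)]),(p[1:]-[0,400,500,500,0])*1e-3]
fit=least_squares(f,[250,0,400,500,500,0]).x
def ik(p,M):
    W=p-fit[0]*M[:,0]
    g=lambda q:fk(fit[1:],q)-W
    s=least_squares(g,[np.arctan2(W[1],W[0]),0,2.2]); q=s.x;B=q[1]+q[2]
    fa=np.array([np.sin(B)*np.cos(q[0]),np.sin(B)*np.sin(q[0]),np.cos(B)])
    return q, np.arccos(fa@M[:,0]), np.linalg.norm(s.fun)
E
python3 - <<'E'
from kin import *
print(fit.round(1),f(fit).round(1))
for x,z in((-11,120),(-11,90),(-11,60),(-11,40),(-11,30),(40,30),(40,60),(40,90),(95,40),(95,70),(95,100)):
    q,j5,e=ik(*deck(x,0,z)); print(x,z,q.round(2),j5.round(3),e.round(1))
E
```

```text
[ 31.4 324.9  14.9 389.2 263.6  -8.9] [ 21.  -10.1   2.9   0.1   1.3  -8.7  -1.5  -8.6   0.    0.3  -1.9   5.7
   0.3  -0.4  -0.1  -0.2  -0. ]
-11 120 [-0.11 -0.18  2.49] 0.236 0.0
-11 90 [-0.12 -0.06  2.53] 0.087 0.0
-11 60 [-0.12  0.07  2.55] 0.106 0.0
-11 40 [-0.12  0.16  2.56] 0.196 0.0
-11 30 [-0.12  0.2   2.57] 0.242 0.0
40 30 [-0.13  0.18  2.37] 0.053 0.0
40 60 [-0.13  0.08  2.36] 0.108 0.0
40 90 [-0.12 -0.03  2.34] 0.226 0.0
95 40 [-0.14  0.17  2.16] 0.205 0.0
95 70 [-0.13  0.08  2.15] 0.302 0.0
95 100 [-0.13  0.    2.13] 0.407 0.0
```

```bash
cat >> go.py <<'E'
def tilt(x,y,z,deg): # grasp point at deck x,y,z ; tool deg from vertical
    a=np.radians(35-deg); ax=DM@np.array([-np.sin(a),0,-np.cos(a)])
    ax=DM@R.from_rotvec([0,np.radians(deg-35),0]).as_matrix()@np.array([0,0,-1.])
    return DO+DM@np.array([x,y,z])+ax*grip_point_offset, frame(ax,DM[:,1])
E
python3 - <<'E'
from go import *
show(); print(tilt(0,0,0,25)[1][:,0], tilt(0,0,0,35)[1][:,0])
for g in(90,70,49):
    a,b=rel(*tilt(-11,0,g,24)); print(a.round(2),b.round(3))
E
```

```text
t 3.2 tcp [509.4 -52.1 197.5] deck [16.9 11.5 94.9] F world [ 0.4 -0.2  0.3] F deck [ 0.5 -0.1  0. ] w 91.2 j [-0.1  -0.07  2.39 -0.3   0.31 -1.19] ax err 4.46
[ 0.69067543 -0.15155016 -0.70710678] [ 0.56024799 -0.12293137 -0.81915204]
[ 2.54  2.26 -1.07] [ 0.003 -0.03  -0.264]
[ 4.53  2.12 -1.01] [ 0.003 -0.03  -0.264]
[ 6.63  1.97 -0.95] [ 0.003 -0.03  -0.264]
```

```bash
sed -i 's/np.radians(deg-35),0/np.radians(35-deg),0/' go.py
python3 - <<'E'
from go import *
print(tilt(0,0,0,25)[1][:,0])
for g in(90,70,49):
    a,b=rel(*tilt(-11,0,g,24)); print(a.round(2),b.round(3))
E
```

```text
[ 0.41279769 -0.09057736 -0.90630779]
[ 2.59  2.98 -1.07] [-0.003 -0.03   0.12 ]
[ 4.59  2.83 -1.01] [-0.003 -0.03   0.12 ]
[ 6.68  2.68 -0.95] [-0.003 -0.03   0.12 ]
```

Emit:
move_arm --turn '[[0,-0.03,0.12],[0,-0.03,0.12],[0,-0.03,0.12],[0,-0.03,0.12],[0,-0.03,0.12],[0,-0.03,0.12]]' --dp '[[1,1.5,-1],[2.6,2.9,-1],[3.5,2.9,-1],[4.6,2.8,-1],[4.6,2.8,-1],[4.6,2.8,-1]]' --hand '[1,1,1,1,1,1]'

```text
time_s: 3.95
tcp_pos: [506.6, -63.0, 144.2]
eef_rot: [-1.567, 1.151, -0.215]
ft_force: [0.7, -0.0, -0.1]
grip_width: 91.2
```

```bash
python3 - <<'E'
from go import *
show()
for g in(49,):
  for d in (24,28,35):
    a,b=rel(*tilt(-11,0,g,d)); print(d,a.round(2),b.round(3))
print(sense()['joints'].round(5).tolist(),sense()['tcp_pos'].round(2).tolist(),sense()['eef_rot'].round(5).tolist())
E
```

```text
t 3.95 tcp [506.6 -63.  144.2] deck [-14.    0.2  51.5] F world [ 0.7 -0.  -0.1] F deck [ 0.5  0.1 -0.5] w 91.2 j [-0.16  0.05  2.36 -0.08  0.31 -1.44] ax err 10.97
24 [ 2.07 -0.34 -0.02] [-0.003  0.     0.   ]
28 [ 2.06 -0.47 -0.02] [-0.003  0.    -0.069]
35 [ 2.03 -0.7  -0.02] [-0.003  0.    -0.192]
[-0.15696, 0.05478, 2.359, -0.07733, 0.30995, -1.44067] [506.61, -63.0, 144.17] [-1.56723, 1.15144, -0.21487]
```

```bash
python3 - <<'E'
from go import *
for d in (18,20,22):
    a,b=rel(*tilt(-11,0,49,d)); print(d,a.round(2),b.round(3))
E
```

```text
18 [ 2.06 -0.14 -0.02] [-0.003  0.001  0.105]
20 [ 2.06 -0.21 -0.02] [-0.003  0.001  0.07 ]
22 [ 2.07 -0.27 -0.02] [-0.003  0.001  0.035]
```

Emit:
move_arm --turn '[[0,0,0.09],[0,0,0.09],[0,0,0.09],[0,0,0.09],[0,0,0.09],[0,0,0.09],[0,0,0.09],[0,0,0.09],[0,0,0.09],[0,0,0.09]]' --dp '[[0.7,-0.1,0],[1.4,-0.1,0],[2,-0.17,0],[2,-0.17,0],[2,-0.17,0],[2,-0.17,0],[2,-0.17,0],[2,-0.17,0],[2,-0.17,0],[2,-0.17,0]]' --hand '[1,1,1,1,-1,-1,-1,-1,-1,-1]' --force 15

```text
time_s: 5.2
tcp_pos: [515.9, -65.1, 126.8]
eef_rot: [-1.567, 1.241, -0.214]
ft_force: [-4.9, -0.2, 5.6]
grip_width: 33.9
```

```bash
python3 - <<'E'
from go import *
show()
for d in (19,25,):
    a,b=rel(*tilt(42,0,49,d)); print(d,a.round(2),b.round(3))
E
```

```text
t 5.2 tcp [515.9 -65.1 126.8] deck [-16.1   0.2  31.8] F world [-4.9 -0.2  5.6] F deck [-0.6 -1.3  7.3] w 33.9 j [-0.16  0.12  2.3  -0.05  0.39 -1.47] ax err 16.13
19 [-1.39 -5.11 -0.  ] [-0.002  0.001 -0.002]
25 [-1.4  -5.31 -0.  ] [-0.002  0.    -0.107]
```

Emit:
move_arm --turn '[[0,0,0],[0,0,0],[0,0,0]]' --dp '[[-0.2,0,0],[-0.2,0,0],[-0.2,0,0]]' --hand '[-1,-1,-1]'

```text
time_s: 5.58
tcp_pos: [515.2, -64.4, 128.4]
eef_rot: [-1.564, 1.241, -0.212]
ft_force: [6.1, 7.9, -9.6]
grip_width: 29.2
```

```bash
python3 - <<'E'
from go import *
show()
for d in (19,25,):
    a,b=rel(*tilt(42,0,51,d)); print(d,a.round(2),b.round(3))
E
```

```text
t 5.58 tcp [515.2 -64.4 128.4] deck [-15.8   0.7  33.6] F world [ 6.1  7.9 -9.6] F deck [ -2.    9.  -10.3] w 29.2 j [-0.16  0.12  2.3  -0.04  0.39 -1.48] ax err 16.13
19 [-1.4  -5.08 -0.05] [-0.003  0.001 -0.002]
25 [-1.41 -5.27 -0.05] [-0.003  0.001 -0.107]
```

Emit:
move_arm --turn '[[0,0,0],[0,0,0],[0,0,0],[0,0,0],[0,0,0],[0,0,0],[0,0,0],[0,0,0],[0,0,0],[0,0,0]]' --dp '[[-0.1,-0.5,0.05],[-0.25,-1.1,0.05],[-0.4,-1.7,0.05],[-0.6,-2.3,0.05],[-0.75,-2.9,0.05],[-0.9,-3.5,0.05],[-1.1,-4.1,0.05],[-1.2,-4.5,0.05],[-1.3,-4.7,0.05],[-1.3,-4.8,0.05]]' --hand '[-1,-1,-1,-1,-1,-1,-1,-1,-1,-1]'

```text
time_s: 6.82
tcp_pos: [554.0, -73.0, 155.7]
eef_rot: [-1.566, 1.245, -0.214]
ft_force: [-16.3, -0.6, 11.6]
grip_width: 29.1
```

```bash
python3 - <<'E'
from go import *
show()
E
```

```text
t 6.83 tcp [554.  -73.  155.7] deck [32.2  0.6 33.2] F world [-16.3  -0.6  11.6] F deck [-6.2 -4.1 18.5] w 29.1 j [-0.17  0.13  2.22 -0.03  0.47 -1.49] ax err 16.34
```

Emit:
move_arm --turn '[[0,0,0],[0,0,0],[0,0,0],[0,0,0],[0,0,0],[0,0,0]]' --dp '[[-0.2,-0.2,0],[-0.25,-0.4,0],[-0.3,-0.5,0],[-0.35,-0.7,0],[-0.35,-0.8,0],[-0.35,-0.8,0]]' --hand '[-1,-1,-1,-1,-1,-1]'

```text
time_s: 7.58
tcp_pos: [556.4, -73.6, 158.9]
eef_rot: [-1.568, 1.254, -0.215]
ft_force: [-16.3, 5.0, -14.9]
grip_width: 29.0
```

```bash
python3 - <<'E'
from go import *
show()
E
```

```text
t 7.58 tcp [556.4 -73.6 158.9] deck [36.2  0.5 34.4] F world [-16.3   5.  -14.9] F deck [-22.5   1.4  -2.4] w 29.0 j [-0.17  0.13  2.21 -0.03  0.49 -1.49] ax err 16.84
```

Emit:
move_arm --turn '[[0,0,0],[0,0,0],[0,0,0],[0,0,0],[0,0,0],[0,0,0]]' --dp '[[0,0,0],[0,0,0],[0,0,0],[-4,0,0],[-9,0,0],[-12,0,0]]' --hand '[0.5,0.5,0.5,0.5,0.5,0.5]'

```text
time_s: 8.32
tcp_pos: [520.4, -65.7, 275.9]
eef_rot: [-1.567, 1.25, -0.215]
ft_force: [0.4, 0.0, 0.2]
grip_width: 67.8
```

```bash
python3 - <<'E'
from go import *
show()
for z,f in((150,1),(150,-1)):
    a,b=rel(*down(448,-349,z,-0.13,f)); print(a.round(2),b.round(3))
E
```

```text
t 8.32 tcp [520.4 -65.7 275.9] deck [ 73.1   0.6 151.4] F world [0.4 0.  0.2] F deck [ 0.4  0.1 -0.1] w 67.8 j [-0.16 -0.12  2.21 -0.02  0.73 -1.5 ] ax err 16.63
[ 11.62   4.84 -29.24] [1.469 0.238 0.258]
[ 11.62   4.84 -29.24] [-1.644 -0.265  0.244]
```

Emit:
move_arm --turn '[[0.18,0.03,0.03],[0.36,0.06,0.06],[0.54,0.09,0.09],[0.72,0.12,0.12],[0.9,0.15,0.15],[1.08,0.18,0.18],[1.26,0.2,0.22],[1.4,0.23,0.25],[1.469,0.238,0.258],[1.469,0.238,0.258],[1.469,0.238,0.258],[1.469,0.238,0.258]]' --dp '[[0,0.4,-3.5],[0,0.8,-7],[0,1.5,-11],[1,2,-15],[2,3,-19],[3,4,-23],[4,4.8,-27],[6,4.8,-29.2],[9,4.8,-29.2],[10,4.8,-29.2],[10,4.8,-29.2],[10,4.8,-29.2]]' --hand '[0.5,0.5,0.5,0.5,0.5,0.5,0.5,0.5,0.5,0.5,0.5,0.5]'

```text
time_s: 9.82
tcp_pos: [443.9, -347.6, 166.7]
eef_rot: [-0.473, 1.569, -0.601]
ft_force: [0.2, -0.9, 0.2]
grip_width: 68.3
```

```bash
python3 - <<'E'
from go import *
show()
a,b=rel(*down(448,-349,80,-0.13)); print(a.round(2),b.round(3))
s=snapshot('side');t=snapshot('top')
a=cv2.resize(s['color'][170:270,205:305,::-1],(400,400),interpolation=cv2.INTER_CUBIC)
b=cv2.resize(t['color'][150:250,170:270,::-1],(400,400),interpolation=cv2.INTER_CUBIC)
c=cv2.resize(t['color'][190:240,250:310,::-1],(240,200),interpolation=cv2.INTER_CUBIC)
cv2.imwrite('pics/c3.png',np.hstack([a,b]))
kin=[];print(sense()['joints'].round(4).tolist())
E
```

```text
t 9.82 tcp [ 443.9 -347.6  166.7] deck [  -1.3 -291.2   70.1] F world [ 0.2 -0.9  0.2] F deck [ 0.4 -0.9 -0.1] w 68.3 j [-0.71  0.23  2.04  0.    0.87 -0.58] ax err 34.88
[ 8.67 -0.08  0.41] [0.001 0.002 0.001]
[-0.706, 0.2304, 2.0363, 0.0003, 0.8727, -0.5768]
```

View pics/c3.png

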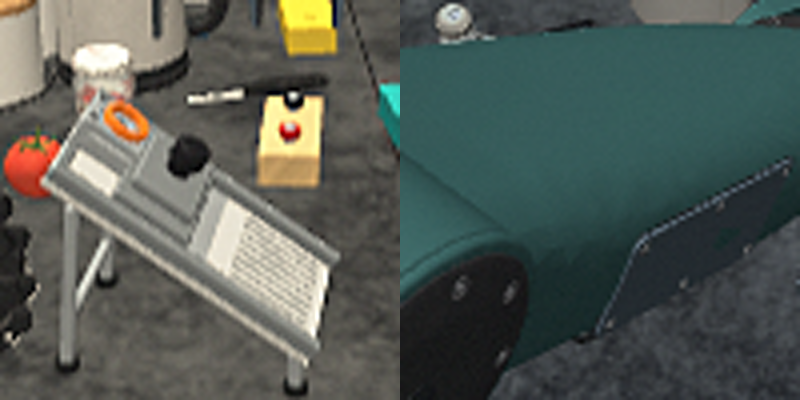

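Emit:
move_arm --turn '[[0,0,0],[0,0,0],[0,0,0],[0,0,0],[0,0,0],[0,0,0],[0,0,0],[0,0,0],[0,0,0],[0,0,0],[0,0,0],[0,0,0]]' --dp '[[4,-0.05,0.4],[8,-0.1,0.4],[11,-0.1,0.4],[12.5,-0.1,0.4],[12.8,-0.1,0.4],[12.8,-0.1,0.4],[12.8,-0.1,0.4],[12.8,-0.1,0.4],[12.8,-0.1,0.4],[12.8,-0.1,0.4],[12.8,-0.1,0.4],[12.8,-0.1,0.4]]' --hand '[0.5,0.5,0.5,0.5,0.5,-1,-1,-1,-1,-1,-1,-1]' --force 10

```text
time_s: 11.42
tcp_pos: [448.1, -349.4, 38.8]
eef_rot: [-0.456, 1.568, -0.585]
ft_force: [1.7, 0.5, 1.2]
grip_width: 21.5
```

```bash
python3 - <<'E'
from go import *
show()
s=snapshot('side')
cv2.imwrite('pics/c4.png',cv2.resize(s['color'][160:220,240:320,::-1],(640,480),interpolation=cv2.INTER_CUBIC))
E
```

```text
t 11.43 tcp [ 448.1 -349.4   38.8] deck [ -71.  -292.1  -37.3] F world [1.7 0.5 1.2] F deck [1.9 0.9 0.1] w 21.5 j [-0.7   0.45  2.05  0.    0.64 -0.57] ax err 34.86
```

View pics/c4.png

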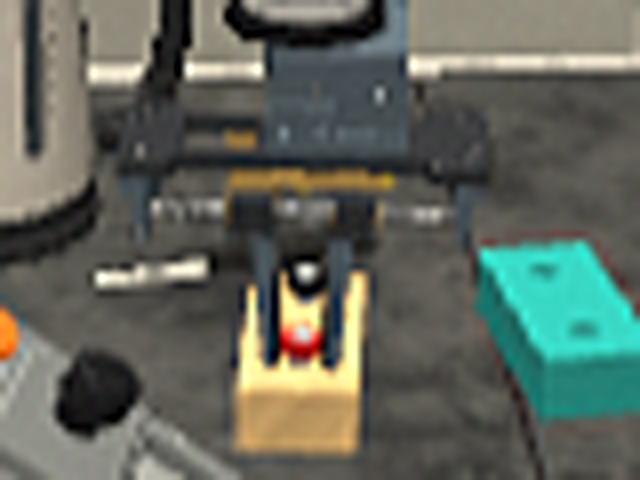

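Emit:
move_arm --turn '[[0,0,0],[0,0,0],[0,0,0],[0,0,0],[0,0,0],[0,0,0]]' --dp '[[0,0,0],[0,0,0],[-2,0,0],[-4,0,0],[-8,0,0],[-12,0,0]]' --hand '[-1,-1,-1,-1,-1,-1]' --force 40

```text
time_s: 12.22
tcp_pos: [447.4, -349.0, 160.6]
eef_rot: [-0.487, 1.569, -0.616]
ft_force: [0.2, -0.7, -0.9]
grip_width: 20.2
```

```bash
python3 - <<'E'
from go import *
import pickle
show()
d=pickle.load(open('s0.pkl','rb'));n=snapshot('side')
def ring(s,c):
    hsv=cv2.cvtColor(cv2.resize(s['color'],None,fx=4,fy=4,interpolation=cv2.INTER_CUBIC),cv2.COLOR_RGB2HSV)
    m=cv2.inRange(hsv,(5,150,100),(16,255,255)); M=np.zeros_like(m);cv2.circle(M,(int(c[0]*4),int(c[1]*4)),36,255,-1)
    cs,_=cv2.findContours(m&M,cv2.RETR_EXTERNAL,cv2.CHAIN_APPROX_NONE);p=max(cs,key=cv2.contourArea)
    e=cv2.fitEllipse(cv2.convexHull(p));return (np.array(e[0])+.5)/4-.5,np.array(e[1])/4
def onplane(s,uv,z):
    o,dd=ray(s,*uv);a=DM.T@(o-DO);b=DM.T@dd;return (a+b*(z-a[2])/b[2]).round(1)
for nm,s,c in(('top',d['top'],(202,170)),('side',d['side'],(236,200)),('sidenow',n,(236,200))):
    uv,ax=ring(s,c);print(nm,uv,ax,onplane(s,uv,40),onplane(s,uv,43))
a,b=rel(*deck(95,1,110)); print(a.round(2),b.round(3))
# pin tilt view
cv2.imwrite('pics/c5.png',cv2.resize(n['color'][130:210,240:320,::-1],(560,560),interpolation=cv2.INTER_CUBIC))
E
```

```text
t 12.22 tcp [ 447.4 -349.   160.6] deck [  -1.7 -291.8   62.9] F world [ 0.2 -0.7 -0.9] F deck [-0.3 -0.7 -0.9] w 20.2 j [-0.7   0.24  2.03  0.    0.86 -0.57] ax err 34.89
top [201.72026062 169.59161377] [11.04869556 11.13351536] [93.7  2.2 40. ] [93.9  1.6 43. ]
side [236.17480469 199.79463196] [ 8.29896259 12.46508217] [95.6  1.1 40. ] [96.   6.3 43. ]
sidenow [236.17263794 199.78373718] [ 8.27872276 12.45590496] [95.6  1.1 40. ] [96.   6.2 43. ]
[-8.97 28.82  7.58] [-1.434 -0.45  -0.485]
```

View pics/c5.png

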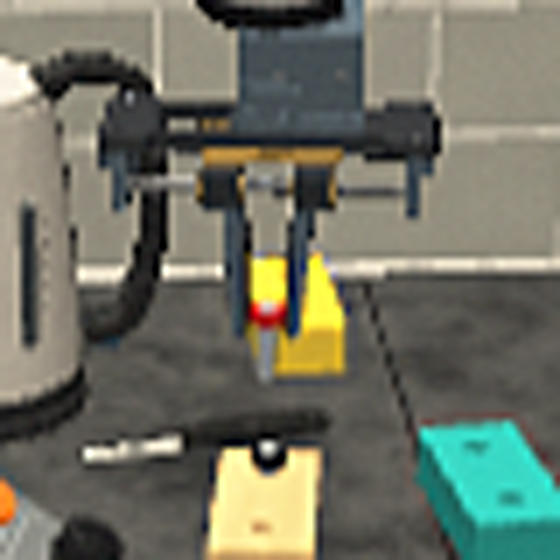

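Emit:
move_arm --turn '[[0,0,0],[-0.16,-0.05,-0.05],[-0.32,-0.1,-0.11],[-0.48,-0.15,-0.16],[-0.64,-0.2,-0.21],[-0.8,-0.25,-0.27],[-0.95,-0.3,-0.32],[-1.1,-0.35,-0.37],[-1.27,-0.4,-0.43],[-1.434,-0.45,-0.485],[-1.434,-0.45,-0.485],[-1.434,-0.45,-0.485]]' --dp '[[-4,0,0],[-8,2,0.5],[-11,6,1.5],[-11,10,2],[-11,14,3],[-11,18,4],[-11,22,5],[-11,26,6],[-10.6,29,6.5],[-10.6,29,6.5],[-10.6,29,6.5],[-10.6,29,6.5]]' --hand '[-1,-1,-1,-1,-1,-1,-1,-1,-1,-1,-1,-1]'

```text
time_s: 13.78
tcp_pos: [550.6, -71.3, 271.4]
eef_rot: [-1.567, 0.96, -0.218]
ft_force: [0.2, 0.3, -0.8]
grip_width: 20.5
```

```bash
python3 - <<'E'
from go import *
show()
for z in (120,90,75):
    a,b=rel(*deck(95,1.6,z)); print(a.round(2),b.round(3))
E
```

```text
t 13.78 tcp [550.6 -71.3 271.4] deck [ 95.6   1.5 130. ] F world [ 0.2  0.3 -0.8] F deck [-0.3  0.3 -0.7] w 20.5 j [-0.15 -0.14  2.3  -0.1   0.37 -1.42] ax err 0.07
[1.   0.06 0.01] [-0.005 -0.001  0.   ]
[4.   0.06 0.02] [-0.005 -0.001  0.   ]
[5.5  0.06 0.02] [-0.005 -0.001  0.   ]
```

Emit:
move_arm --turn '[[0,0,0],[0,0,0],[0,0,0],[0,0,0],[0,0,0]]' --dp '[[2,0.06,0],[4,0.06,0],[4.8,0.06,0],[4.8,0.06,0],[4.8,0.06,0]]' --hand '[-1,-1,-1,-1,-1]'

```text
time_s: 14.4
tcp_pos: [576.7, -76.4, 240.0]
eef_rot: [-1.57, 0.972, -0.222]
ft_force: [0.2, 0.8, 0.1]
grip_width: 20.3
```

```bash
python3 - <<'E'
from go import *
show()
s=snapshot('side');t=snapshot('top')
a=cv2.resize(s['color'][170:240,205:275,::-1],(400,400),interpolation=cv2.INTER_CUBIC)
b=cv2.resize(t['color'][150:220,170:240,::-1],(400,400),interpolation=cv2.INTER_CUBIC)
cv2.imwrite('pics/c6.png',np.hstack([a,b]))
E
```

```text
t 14.4 tcp [576.7 -76.4 240. ] deck [99.4  2.1 89.1] F world [0.2 0.8 0.1] F deck [0.1 0.9 0.1] w 20.3 j [-0.15 -0.03  2.27 -0.13  0.31 -1.39] ax err 0.71
```

View pics/c6.png

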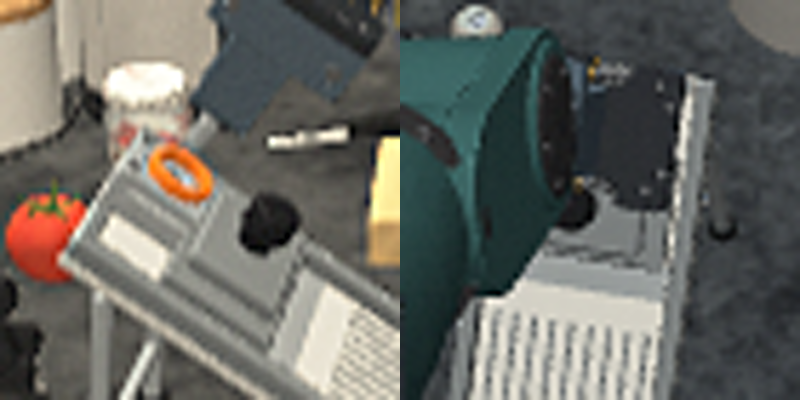

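```bash
cat >> go.py <<'E'
NL=30.8
def nose(x,y,z,deg):
    M=tilt(0,0,0,deg)[1]; return DO+DM@np.array([x,y,z])-M[:,0]*NL, M
def nshow():
    show(); s=sense();R0=R.from_euler('xyz',s['eef_rot']).as_matrix()
    print('nose deck',(DM.T@(s['tcp_pos']+R0[:,0]*NL-DO)).round(1),'tilt',np.degrees(np.arccos(-R0[2,0])).round(1),'j5',s['joints'][4].round(3))
E
python3 - <<'E'
from go import *
nshow()
for z in (48,42,36):
    a,b=rel(*nose(95,1.6,z,30)); print(a.round(2),b.round(3))
E
```

```text
t 14.5 tcp [576.6 -76.4 240. ] deck [99.4  2.2 89.1] F world [ 0.6 -0.7 -1.4] F deck [-0.2 -0.5 -1.5] w 20.5 j [-0.15 -0.03  2.27 -0.13  0.31 -1.39] ax err 0.69
nose deck [99.   2.1 58.3] tilt 34.3 j5 0.307
[ 1.05  0.16 -0.05] [-0.006 -0.003  0.076]
[ 1.65  0.15 -0.05] [-0.006 -0.003  0.076]
[ 2.25  0.14 -0.05] [-0.006 -0.003  0.076]
```

Emit:
move_arm --turn '[[0,0,0.08],[0,0,0.08],[0,0,0.08],[0,0,0.08],[0,0,0.08],[0,0,0.08]]' --dp '[[0,0.15,-0.05],[0.5,0.15,-0.05],[1,0.15,-0.05],[1.5,0.15,-0.05],[1.8,0.15,-0.05],[1.8,0.15,-0.05]]' --hand '[-1,-1,-1,-1,-1,-1]'

```text
time_s: 15.25
tcp_pos: [585.1, -78.8, 223.9]
eef_rot: [-1.57, 1.052, -0.222]
ft_force: [-0.2, 0.9, 0.4]
grip_width: 20.0
```

```bash
python3 - <<'E'
from go import *
nshow()
for z in (42,36,32):
    a,b=rel(*nose(95,1.6,z,29)); print(a.round(2),b.round(3))
E
```

```text
t 15.25 tcp [585.1 -78.8 223.9] deck [97.3  1.6 70.9] F world [-0.2  0.9  0.4] F deck [-0.1  0.9  0.6] w 20.0 j [-0.16  0.02  2.23 -0.08  0.38 -1.44] ax err 5.28
nose deck [94.5  1.5 40.2] tilt 29.7 j5 0.375
[-0.18 -0.07  0.  ] [-0.006 -0.003  0.013]
[ 0.41 -0.13  0.  ] [-0.006 -0.003  0.013]
[ 0.81 -0.16  0.  ] [-0.006 -0.003  0.013]
```

```bash
python3 - <<'E'
from go import *
for z in (40,36,32,28):
    a,b=rel(*nose(95,1.6,z,31.5)); print(a.round(2),b.round(3))
E
```

```text
[0.02 0.04 0.  ] [-0.006 -0.003 -0.031]
[0.42 0.01 0.  ] [-0.006 -0.003 -0.031]
[ 0.81 -0.03  0.  ] [-0.006 -0.003 -0.031]
[ 1.21 -0.07  0.  ] [-0.006 -0.003 -0.031]
```

Emit:
move_arm --turn '[[0,0,-0.03],[0,0,-0.03],[0,0,-0.03],[0,0,-0.03],[0,0,-0.03],[0,0,-0.03]]' --dp '[[0,0.04,0],[0.2,0.02,0],[0.4,0.01,0],[0.5,0,0],[0.6,-0.01,0],[0.7,-0.02,0]]' --hand '[-1,-1,-1,-1,-1,-1]'

```text
time_s: 16.0
tcp_pos: [588.8, -79.6, 217.9]
eef_rot: [-1.57, 1.022, -0.222]
ft_force: [-0.4, 0.2, -0.5]
grip_width: 20.3
```

```bash
python3 - <<'E'
from go import *
nshow()
for z in (40,36,32,28):
    a,b=rel(*nose(95,1.6,z,31.5)); print(a.round(2),b.round(3))
E
```

```text
t 16.0 tcp [588.8 -79.6 217.9] deck [96.9  1.6 63.8] F world [-0.4  0.2 -0.5] F deck [-0.6  0.2 -0.2] w 20.3 j [-0.16  0.04  2.24 -0.1   0.32 -1.42] ax err 3.56
nose deck [95.   1.5 33.1] tilt 31.4 j5 0.323
[-0.69  0.05 -0.  ] [-0.006 -0.003 -0.001]
[-0.29  0.02  0.  ] [-0.006 -0.003 -0.001]
[ 0.11 -0.    0.  ] [-0.006 -0.003 -0.001]
[ 0.51 -0.03  0.  ] [-0.006 -0.003 -0.001]
```

Emit:
move_arm --turn '[[0,0,0.01],[0,0,0.01],[0,0,0.015],[0,0,0.02],[0,0,0.02]]' --dp '[[0.2,-0.01,0],[0.3,-0.02,0],[0.4,-0.03,0],[0.5,-0.04,0],[0.5,-0.04,0]]' --hand '[-1,-1,-1,-1,-1]'

```text
time_s: 16.62
tcp_pos: [591.6, -80.3, 213.7]
eef_rot: [-1.57, 1.042, -0.222]
ft_force: [-0.9, 0.1, -1.6]
grip_width: 20.1
```

```bash
python3 - <<'E'
from go import *
nshow()
for z in (28,22,16):
    a,b=rel(*nose(95,1.6,z,30.5)); print(a.round(2),b.round(3))
E
```

```text
t 16.62 tcp [591.6 -80.3 213.7] deck [96.9  1.6 58.7] F world [-0.9  0.1 -1.6] F deck [-1.6 -0.2 -0.7] w 20.1 j [-0.16  0.05  2.22 -0.09  0.34 -1.43] ax err 4.73
nose deck [94.3  1.5 28. ] tilt 30.3 j5 0.341
[-0.   -0.05  0.  ] [-0.006 -0.003 -0.004]
[ 0.59 -0.1   0.01] [-0.006 -0.003 -0.004]
[ 1.19 -0.15  0.01] [-0.006 -0.003 -0.004]
```

Emit:
move_arm --turn '[[0,0,0],[0,0,0],[0,0,0],[0,0,0],[0,0,0],[0,0,0]]' --dp '[[0.2,-0.06,0],[0.4,-0.08,0],[0.6,-0.1,0],[0.8,-0.12,0],[1,-0.13,0],[1,-0.13,0]]' --hand '[-1,-1,-1,-1,-1,-1]'

```text
time_s: 17.38
tcp_pos: [597.4, -81.6, 205.2]
eef_rot: [-1.57, 1.043, -0.222]
ft_force: [-1.3, -0.4, -3.9]
grip_width: 20.6
```

```bash
python3 - <<'E'
from go import *
nshow()
E
```

```text
t 17.38 tcp [597.4 -81.6 205.2] deck [96.9  1.5 48.4] F world [-1.3 -0.4 -3.9] F deck [-3.2 -0.7 -2.5] w 20.6 j [-0.16  0.08  2.22 -0.1   0.32 -1.42] ax err 4.78
nose deck [94.4  1.4 17.7] tilt 30.2 j5 0.324
```

Emit:
move_arm --turn '[[0,0,0],[0,0,0],[0,0,0],[0,0,0],[0,0,0],[0,0,0],[0,0,0],[0,0,0],[0,0,0],[0,0,0]]' --dp '[[0.1,-0.01,0],[0.2,-0.02,0],[0.2,-0.02,0],[0.2,-0.02,0],[0.2,-0.02,0],[0.2,-0.02,0],[0,0,0],[-2,0,0],[-4,0,0],[-5,0,0]]' --hand '[-1,-1,-1,0,0,0,0,0,0,0]'

```text
time_s: 18.62
tcp_pos: [572.8, -76.0, 249.5]
eef_rot: [-1.57, 1.042, -0.222]
ft_force: [0.1, -0.5, -0.4]
grip_width: 45.9
```

```bash
python3 - <<'E'
from go import *
nshow()
s=snapshot('side');t=snapshot('top')
a=cv2.resize(s['color'][170:240,205:275,::-1],(560,560),interpolation=cv2.INTER_CUBIC)
cv2.imwrite('pics/c7.png',a)
a,b=rel(*nose(83,1.5,66-NL,30)); 
for z in(70,58,50):
    p,M=tilt(83,1.5,z,30); p=DO+DM@np.array([83,1.5,z]);a,b=rel(p,M);print(a.round(2),b.round(3))
E
```

```text
t 18.62 tcp [572.8 -76.  249.5] deck [101.7   1.7  99.1] F world [ 0.1 -0.5 -0.4] F deck [-0.  -0.5 -0.5] w 45.9 j [-0.16 -0.04  2.24 -0.08  0.42 -1.44] ax err 4.7
nose deck [99.1  1.6 68.4] tilt 30.3 j5 0.419
[ 3.04  1.64 -0.02] [-0.006 -0.003  0.006]
[ 4.24  1.54 -0.02] [-0.006 -0.003  0.006]
[ 5.03  1.48 -0.01] [-0.006 -0.003  0.006]
```

View pics/c7.png

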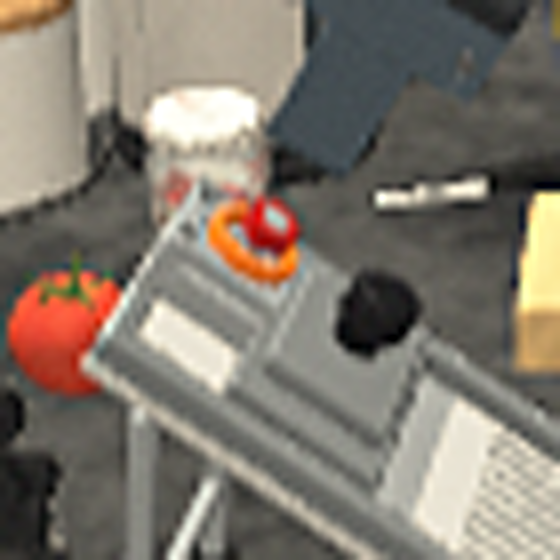

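```bash
python3 - <<'E'
from go import *
for z in(70,64,58,50,47):
    p,M=tilt(81,1.5,z,27); p=DO+DM@np.array([81,1.5,z]);a,b=rel(p,M);print(a.round(2),b.round(3))
E
```

```text
[ 3.06  1.84 -0.02] [-0.006 -0.003  0.058]
[ 3.65  1.79 -0.02] [-0.006 -0.003  0.058]
[ 4.25  1.74 -0.02] [-0.006 -0.003  0.058]
[ 5.05  1.68 -0.02] [-0.006 -0.003  0.058]
[ 5.35  1.65 -0.01] [-0.006 -0.003  0.058]
```

Emit:
move_arm --turn '[[0,0,0.05],[0,0,0.05],[0,0,0.05],[0,0,0.05],[0,0,0.05],[0,0,0.05]]' --dp '[[0,1,0],[1,1.8,0],[2,1.8,0],[2.6,1.8,0],[2.6,1.8,0],[2.6,1.8,0]]' --hand '[-1,-1,-1,-1,-1,-1]'

```text
time_s: 19.48
tcp_pos: [570.8, -75.5, 218.0]
eef_rot: [-1.57, 1.091, -0.222]
ft_force: [0.3, -0.3, -0.2]
grip_width: 0.6
```

```bash
python3 - <<'E'
from go import *
nshow()
for z in(64,58,50,47):
    p,M=tilt(81,1.5,z,27); p=DO+DM@np.array([81,1.5,z]);a,b=rel(p,M);print(a.round(2),b.round(3))
E
```

```text
t 19.48 tcp [570.8 -75.5 218. ] deck [81.9  1.7 74.5] F world [ 0.3 -0.3 -0.2] F deck [ 0.2 -0.2 -0.3] w 0.6 j [-0.16  0.02  2.24 -0.07  0.41 -1.45] ax err 7.53
nose deck [77.9  1.7 43.9] tilt 27.5 j5 0.412
[ 1.05 -0.04 -0.02] [-0.006 -0.003  0.008]
[ 1.65 -0.12 -0.02] [-0.006 -0.003  0.008]
[ 2.44 -0.23 -0.02] [-0.006 -0.003  0.008]
[ 2.74 -0.27 -0.02] [-0.006 -0.003  0.008]
```

Emit:
move_arm --turn '[[0,0,0],[0,0,0],[0,0,0],[0,0,0],[0,0,0],[0,0,0],[0,0,0],[0,0,0]]' --dp '[[0.6,-0.04,0],[1.05,-0.05,0],[1.3,-0.1,0],[1.5,-0.12,0],[1.7,-0.13,0],[1.9,-0.16,0],[2.1,-0.2,0],[2.2,-0.2,0]]' --hand '[-1,-1,-1,-1,-1,-1,-1,-1]'

```text
time_s: 20.48
tcp_pos: [582.6, -78.2, 199.4]
eef_rot: [-1.57, 1.091, -0.222]
ft_force: [-0.3, -1.0, 2.7]
grip_width: 0.5
```

```bash
python3 - <<'E'
from go import *
nshow()
E
```

```text
t 20.48 tcp [582.6 -78.2 199.4] deck [81.1  1.6 52.3] F world [-0.3 -1.   2.7] F deck [ 1.5 -1.   2.3] w 0.5 j [-0.16  0.07  2.22 -0.08  0.37 -1.44] ax err 7.52
nose deck [77.1  1.5 21.8] tilt 27.5 j5 0.372
```

Emit:
move_arm --turn '[[0,0,0],[0,0,0],[0,0,0],[0,0,0]]' --dp '[[0.1,-0.01,0],[0.2,-0.03,0],[0.3,-0.04,0],[0.3,-0.04,0]]' --hand '[-1,-1,-1,-1]'

```text
time_s: 20.98
tcp_pos: [584.2, -78.6, 196.8]
eef_rot: [-1.57, 1.091, -0.222]
ft_force: [-0.4, -0.5, 0.9]
grip_width: 0.3
```

```bash
python3 - <<'E'
from go import *
nshow()
E
```

```text
t 20.98 tcp [584.2 -78.6 196.8] deck [81.   1.7 49.2] F world [-0.4 -0.5  0.9] F deck [ 0.3 -0.6  0.9] w 0.3 j [-0.16  0.08  2.22 -0.08  0.37 -1.44] ax err 7.53
nose deck [77.   1.6 18.7] tilt 27.5 j5 0.367
```

Emit:
move_arm --turn '[[0,0,0],[0,0,0],[0,0,0],[0,0,0]]' --dp '[[0.1,-0.01,0],[0.2,-0.02,0],[0.2,-0.02,0],[0.2,-0.02,0]]' --hand '[-1,-1,-1,-1]'

```text
time_s: 21.48
tcp_pos: [585.2, -78.9, 195.3]
eef_rot: [-1.57, 1.091, -0.222]
ft_force: [-6.4, -1.2, 8.5]
grip_width: 0.0
```

```bash
python3 - <<'E'
from go import *
nshow()
E
```

```text
t 21.48 tcp [585.2 -78.9 195.3] deck [81.1  1.5 47.4] F world [-6.4 -1.2  8.5] F deck [-0.  -2.6 10.4] w 0.0 j [-0.16  0.08  2.22 -0.08  0.36 -1.44] ax err 7.53
nose deck [77.   1.4 16.9] tilt 27.5 j5 0.364
```

Emit:
move_arm --turn '[[0,0,0],[0,0,0],[0,0,0],[0,0,0]]' --dp '[[0.1,-0.01,0],[0.15,-0.02,0],[0.2,-0.02,0],[0.2,-0.02,0]]' --hand '[-1,-1,-1,-1]'

```text
time_s: 21.98
tcp_pos: [585.8, -79.1, 194.8]
eef_rot: [-1.57, 1.091, -0.223]
ft_force: [-32.1, 3.5, 38.5]
grip_width: 0.5
```

```bash
python3 - <<'E'
from go import *
nshow()
E
```

```text
t 21.98 tcp [585.8 -79.1 194.8] deck [81.3  1.5 46.6] F world [-32.1   3.5  38.5] F deck [-4.2 -3.5 50. ] w 0.5 j [-0.16  0.08  2.22 -0.08  0.36 -1.44] ax err 7.54
nose deck [77.2  1.4 16.1] tilt 27.5 j5 0.363
```

Emit:
move_arm --turn '[[0,0,0],[0,0,0],[0,0,0],[0,0,0],[0,0,0],[0,0,0]]' --dp '[[-1,0,0],[-4,0,0],[-8,0,0],[-12,1,0],[-14,3,0],[-14,3,0]]' --hand '[-1,-1,-1,-1,-1,-1]'

```text
time_s: 22.72
tcp_pos: [496.1, -58.7, 306.0]
eef_rot: [-1.57, 1.09, -0.222]
ft_force: [0.4, 0.2, -0.5]
grip_width: 0.4
```

```bash
python3 - <<'E'
from go import *
nshow()
s=snapshot('side');t=snapshot('top')
a=cv2.resize(s['color'][180:230,215:265,::-1],(400,400),interpolation=cv2.INTER_CUBIC)
b=cv2.resize(t['color'][140:210,170:240,::-1],(400,400),interpolation=cv2.INTER_CUBIC)
cv2.imwrite('pics/c8.png',np.hstack([a,b]))
# predicted side pixels of the red head top (seated) and collar in the crop
for p in((95,1.6,45),(95,1.6,43),(95,1.6,50),(40,0.6,50)):
    print(p,((proj(s,DO+DM@np.array(p))-[215,180])*8).round(0))
E
```

```text
t 22.73 tcp [496.1 -58.7 306. ] deck [ 69.7   2.2 190.5] F world [ 0.4  0.2 -0.5] F deck [ 0.   0.3 -0.6] w 0.4 j [-0.15 -0.27  2.3  -0.06  0.63 -1.45] ax err 7.44
nose deck [ 65.7   2.1 160. ] tilt 27.6 j5 0.633
(95, 1.6, 45) [[177. 151.]]
(95, 1.6, 43) [[174. 154.]]
(95, 1.6, 50) [[184. 142.]]
(40, 0.6, 50) [[299. 221.]]
```

View pics/c8.png

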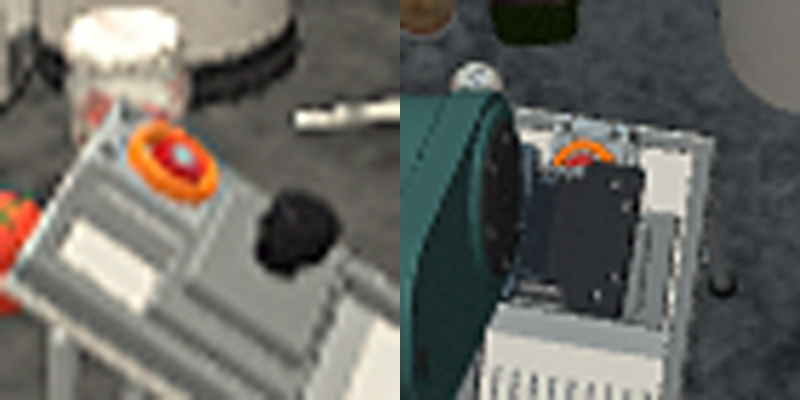

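```bash
python3 -c "
from bench import finish_job
print(finish_job())"
```

```text
the job is handed in; nothing more can be done
None
```

I locked the slicer and handed the job in at about 23 s of the 64 s allowed. The hand-in gives no verdict, so whether it passed is not confirmed.

**Food holder:** I slid it up by the black knob until it met the end stop, with about 22 N of resistance. My estimate put the knob at deck x of about 41 mm, against the stop at 40 mm. The last side picture still shows it there.

**Red pin:** I took it from the plain wooden block and lowered it into the fork hole. It went in at the camera estimate with almost no force, so no search for the hole was needed. I let go with the nose at a deck z of about 16 mm and pushed it home with closed fingertips. Resistance rose sharply to 50 N with the fingertip edge about 44.5 mm up. The head should sit at 45 mm when home, so this agrees within my error of about 1 mm. The last picture shows the red head sunk in the orange collar.

**Points that disagreed or were not checked:**
- **Tool tilt:** joint 5 reached its lower limit at the full 35° tilt. I used about 19° for the knob, 30° for inserting the pin and 27° for the final push.
- **Pin angle:** the pin went in roughly 5° off square. I relied on the holes to straighten it and did not measure its final angle.
- **Camera fit:** the two camera views of the collar disagreed by about 3 mm, and the knob showed slightly off its predicted position in the last picture. I put both down to calibration.
- **Bystanders and spare pin:** I saw nothing displaced, but I did not measure them again at the end. The spare pin was last seen standing in its block just after I lifted the red one.

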